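# Put the guide bush away and seat its label

### The job

Put the router guide bush that lies on the bench away on the shelf's free pin, collar up: lower it fully down over the pin rather than letting it drop, and let go. Then take the grey label holder out of the wooden block, push its tongue by feel fully down behind the sprung lip of the empty label clip in front of that same pin, centred and upright, and finish while still holding it there, pressed firmly home, because the adhesive on its foot needs the pressure. Leave the two stored bushes, the spanner and the brush alone.

Things in the scene. Friction and masses are not known exactly. Their poses are not given: they have to be found in the camera images.
- bush_center (a point): The loose steel guide bush, lying on the bench collar up: round flange 60 mm across, 4 mm thick, with a collar 24 mm across rising 22 mm above it (26 mm high in all); a bore 18 mm across goes right through. The point is on its axis, half-way up (13 mm above its underside); z along the axis towards the collar's end. 60 to 130 g.
- spare_pin (a point): The empty place's pin: steel, 13 mm across, 36 mm tall (top 6 mm tapered). The point is on its axis at its foot, on the deck's surface. z up; -x level, out of the shelf's front towards the clip; y along the shelf.
- spare_clip (a point): The empty place's label clip, a steel channel open at the top, 70 mm long along y, 63 mm in front of the pin. The point is where the tongue's mid-thickness and mid-width should go down, level with the deck; axes as of the pin. The upright back plate's face is 4 mm to +x of it, its top bevelled; the mouth is 12 mm wide at the top (6 mm either side of the point), narrowing to the lip's throat.
- holder_center (a point): The loose grey plastic label holder, upright in the middle slot of the wooden block: plate 72 mm high; lower 36 mm is the tongue (4 mm thick, 56 mm wide, foot rounded), upper 36 mm the card frame (6 mm thick, 60 mm wide). The point is its centre, 36 mm above its foot; z up, x through the thickness, y along the width; both faces alike. Fully home, the point is 10 mm above the deck. 40 g.
- block: Fixed slotted wooden block, 62 by 90 mm and 40 mm high, origin at the centre of its underside; its slots run along its y, are 7 mm wide and 28 mm deep (floor 12 mm above the bench); the holder stands in the middle one, loosely, its frame above the block.
- clip_floor: Rigid floor of the empty clip, which the holder's foot must press on; upper face 26 mm below the deck, 63 mm in front of the pin. (Its origin is the same as the pin's foot.)
- clip_lip (a joint): Spring-steel lip, the clip's front side: 0 shut, grows (rad) as it is wedged forward, 0.08 to 0.3 with the tongue behind it. It leans in to a throat about 2 mm wide, 4 mm below the deck, and flares forward above, up to 9 mm above the deck. Wedging it open takes some 3 to 8 N down, then the tongue drags lightly (under 4 N) for 22 mm until the rigid floor stops it dead.
- bush_a_center (a point): A stored guide bush on another pin, collar 30 mm across (flange 60 mm, 26 mm high), point on its axis half-way up. Leave alone.
- bush_b_center (a point): A stored guide bush on another pin, collar 40 mm across (flange 60 mm, 26 mm high), point on its axis half-way up. Leave alone.
- spanner: Spanner, 150 mm long, lying on the bench. Leave alone.
- brush: Hand brush, 170 mm long, lying on the bench. Leave alone.
- shelf: Fixed grey sheet-steel shelf, 160 mm deep (x), 330 mm long (y), deck 60 mm above the bench; origin at the centre of its underside, front to -x. Three places 100 mm apart each have an upright pin and, on the front edge before it, a label clip. Two are taken (bush on pin, label holder in clip, standing 46 mm above the deck); any of the three may be the empty one.

How it is judged:
On the way:
1. the guide bush is on the free pin, collar up, flange flat on the deck, and let go (horizontal distance between bush_center and spare_pin below 0.005 m and z of bush_center in the frame of spare_pin below 0.016 m and angle between bush_center's own z axis and vertical below 0.08 rad and contact force between the fingers and bush below 0.1 N), for 0.2 s.
At the end, for the whole second after the job is handed in: Bush on the free pin (axis within 5 mm), collar up, flat on the deck within 3 mm, not touched by the fingers. Holder behind the clip's lip, foot on its floor within 2.5 mm, centred within 9 mm, upright within 0.12 rad, still held by the fingers and pressed on the floor with over 4 N (all of step 1 and z of holder_center in the frame of spare_clip below 0.0125 m and x of holder_center in the frame of spare_clip between -0.005 and 0.005 m and y of holder_center in the frame of spare_clip between -0.009 and 0.009 m and angle between holder_center's own z axis and vertical below 0.12 rad and value of joint clip_lip above 0.03 rad and contact force between holder and clip_floor above 4 N and contact force between the fingers and holder above 2 N); the arm keeps its last pose, push and grip.
It fails at once if the bush was dropped down the pin instead of lowered (horizontal distance between bush_center and spare_pin below 0.008 m and z of bush_center in the frame of spare_pin below 0.045 m and linear speed of bush above 0.45 m/s).
It fails at once if a stored bush, the spanner or the brush was disturbed (distance of any of bush_a_center, bush_b_center from where it was at the start of the episode above 0.02 m or distance of any of spanner, brush from where it was at the start of the episode above 0.03 m).
It also fails if it takes over 54 s, if anything falls off the work surface, if the arm or the gripper's body presses on something with over 40 N, if the wrist force passes 120 N, or if a joint passes its speed limit or range.

### The arm

A 6-joint arm with a two-finger parallel gripper is mounted at the origin on the work surface. World frame = base frame: x ahead of the robot, y to its left, z up, the work surface at z = 0. Lengths are in m, angles in rad, forces in N, time in s.
With the tool pointing down it reaches from about 0.35 to 0.975 m from the base axis. Payload 4.9 kg.
Tool frame: the origin (TCP) lies midway between the tips of the shut fingers; the grasp point (between the pads) lies behind it (manip.grasp_offset is the y of the grasp point in the tool frame, in m); y points along the fingers, z is the direction in which the jaws open and shut, and the axes are right-handed (so a half turn about y gives the same grasp; the last joint's range is limited). The gripper opens to 85 mm and grips with 20 to 120 N. Pads are 22 mm wide; open, the fingers measure 114 mm over their backs; the gripper's body (76 mm by 85 mm) begins 54 mm behind the grasp point. The pads swing forward as they close: fully open they stand 13 mm farther back than shut.
Start: joints at [1.141, 0.053, 1.613, -0, 1.476, -0.119], TCP at [0.191, 0.595, 0.231] pointing down, gripper open.
Joint ranges: [-3.01, 3.01], [-1.01, 2.22], [0.06, 2.58], [-1.02, 4.17], [0.09, 2.62], [-3.14, 3.14]. Speed limits (rad/s): [2.57, 2.57, 3.14, 3.14, 3.14, 3.14].

### API

Orientations are given as a unit quaternion [w, x, y, z].
In Python, from plant import manip gives the robot as it stands. The module is installed in compiled form; this text tells all that it offers.
- The arm moves only by the shell command python3 -m jog 'ROWS'. ROWS is a JSON object of lists of equal length, an entry for each row: "offset": the shift along the world's x, y, z in units of 50 mm (1.0 is 50 mm), a list of three; "angular": the turn, a rotation vector about the world's x, y, z in units of 6 degrees (1.0 is 6 degrees), a list of three; "jaw": the finger opening in mm, from 0 to 85.4. In form: {"offset": [[tx, ty, tz], ...], "angular": [[ax, ay, az], ...], "jaw": [jaw, ...]}. A call has 1 to 12 rows; each row shifts and turns the commanded pose from where the row before left it; what a row does not reach is not made up. A row lasts 1/10 s, in which the tool goes at most 50 mm and 8.59 degrees, less where a joint would pass 70% of its speed; a pose out of reach is approached as far as the arm can. A call is refused whole if a number of a shift passes 1 or a number of a turn 1, either way. A call with a gripper value outside its range is refused whole. The fingers move at their own pace and stop on an object; the grip force is fixed at half the most. Time passes only in rows, so rows that do not move let the fingers close. It gives the time, the measured TCP pose, the force and the opening at its end, in the units of the state.
- manip.state(): the state, without advancing time (a new reading comes with each control period).
- manip.grab_frame(name): name is "scene" or "side" or "wrist"; returns the picture (400x640x3 uint8, blue, green, red); there is no depth.
- manip.camera_model(name): a dict with "fx", "fy", "cx", "cy" (pixels), "rvec" (rotation vector, rad) and "tvec" (3), from world to camera coordinates, as OpenCV has them; the wrist camera has in their place "mount" (4x4, takes a point from camera to tool coordinates, whose origin is the TCP and whose axes are the tool frame's). Camera axes: x right, y down, z forward; pixel columns grow to the right and rows downward; lengths in m; the calibration is good to about 2 mm. A picture is of the moment at which its call begins: read the wrist's pose just before it. camera_model takes no time and is no camera call.
- manip.job_done(): hands the job in, once; it reports no verdict.
The state is a dict: "time": time; "joint_pos": joint angles; "joint_vel": joint speeds; "joint_efforts": joint torques, N m; "tool_pos": TCP position; "tool_rot": TCP orientation; "contact_force": force on the tool from outside, world axes, zero at the start; "ft_torque": the same for the moment, N m; "gripper_width": opening from 0.0 (shut) to 1.0 (fully open).
Only numpy, scipy, OpenCV 4.12 (cv2) and the standard library are available. Lean on these libraries where they do the work, as an engineer would, in place of code of your own. Each camera call takes 0.05 s, during which the arm holds its last target.

## Working session

There is one attempt and no reset: what is moved stays moved. The work goes in short steps, Python scripts to look and compute and a shell command to move; the robot and the scene stay as the last step left them, time stands still between calls to the robot, and variables do not carry over. Pictures are saved under pics/ and viewed, and the job is handed in when it is done.

```bash
mkdir -p pics; ls; cat > h.py <<'E'
import numpy as np, cv2, json
from plant import manip
from scipy.spatial.transform import Rotation as R
def q2R(q): return R.from_quat([q[1],q[2],q[3],q[0]]).as_matrix()
def grab(name,fn):
    s=manip.state(); im=manip.grab_frame(name); cv2.imwrite('pics/'+fn+'.png',im)
    json.dump({'pos':list(map(float,s['tool_pos'])),'rot':list(map(float,s['tool_rot']))},open('pics/'+fn+'.json','w'))
    return im
def cam(name,fn=None):
    """returns K,R,t world->cam"""
    m=manip.camera_model(name); K=np.array([[m['fx'],0,m['cx']],[0,m['fy'],m['cy']],[0,0,1]])
    if 'mount' in m:
        p=json.load(open('pics/'+fn+'.json')); T=np.eye(4);T[:3,:3]=q2R(p['rot']);T[:3,3]=p['pos']
        W=np.linalg.inv(T@np.array(m['mount'])); return K,W[:3,:3],W[:3,3]
    return K,cv2.Rodrigues(np.array(m['rvec'],float))[0],np.array(m['tvec'],float).ravel()
def ray(c,uv):
    K,Rm,t=c; d=Rm.T@np.linalg.inv(K)@np.array([uv[0],uv[1],1.]); return -Rm.T@t,d/np.linalg.norm(d)
def atz(c,uv,z):
    o,d=ray(c,uv); return o+d*(z-o[2])/d[2]
def tri(obs):
    A=np.zeros((3,3));b=np.zeros(3);rs=[ray(c,uv) for c,uv in obs]
    for o,d in rs:
        P=np.eye(3)-np.outer(d,d);A+=P;b+=P@o
    x=np.linalg.solve(A,b); return x,[float(np.linalg.norm((np.eye(3)-np.outer(d,d))@(x-o))) for o,d in rs]
def proj(c,X):
    K,Rm,t=c; p=K@(Rm@np.array(X,float)+t); return p[:2]/p[2]
E
python3 - <<'E'
from h import *
for n in ['scene','side','wrist']: grab(n,n+'0')
s=manip.state(); print(s); print(manip.grasp_offset)
for n in ['scene','side']:
    c=cam(n); print(n,-c[1].T@c[2],c[1][2],c[0][0,0])
print(manip.camera_model('wrist'))
E
```

```text
pics
{'time': 0.15, 'joint_pos': array([ 1.14100823e+00,  5.32166903e-02,  1.61402555e+00,  4.69601540e-05,
        1.47599702e+00, -1.19000800e-01]), 'joint_vel': array([-0.00039736, -0.00224441, -0.0038848 , -0.00205611,  0.00040857,
       -0.0006373 ]), 'joint_efforts': array([ 2.16700191e-04, -3.94242775e+01, -3.70721447e+01, -1.64957532e-04,
        4.65100631e-03,  3.34328047e-05]), 'tool_pos': array([0.19090624, 0.59460076, 0.23031027]), 'tool_rot': array([-0.69803024,  0.69914205, -0.1096134 ,  0.1092661 ]), 'contact_force': array([ 0.20601936, -0.55252666, -0.3991048 ]), 'ft_torque': array([ 0.01416845, -0.00099957, -0.02706123]), 'gripper_width': 0.9973989233535081}
-0.0187
scene [1.03077374 0.22834239 0.91824599] [-0.49238894 -0.26547678 -0.8289    ] 473.7136308473137
side [0.18830344 0.62243378 0.98892833] [ 0.31087316 -0.55836592 -0.76914587] 497.3330944716719
{'fx': 321.55565875890903, 'fy': 321.55565875890903, 'cx': 323.477504066134, 'cy': 201.7936511447773, 'mount': array([[-4.08871962e-04,  9.60930001e-01,  2.76791196e-01,
        -7.02373752e-02],
       [ 3.67303187e-04, -2.76791056e-01,  9.60930058e-01,
        -1.42192561e-01],
       [ 9.99999849e-01,  4.94563647e-04, -2.39780549e-04,
         2.65059902e-05],
       [ 0.00000000e+00,  0.00000000e+00,  0.00000000e+00,
         1.00000000e+00]])}
```

View pics/scene0.png

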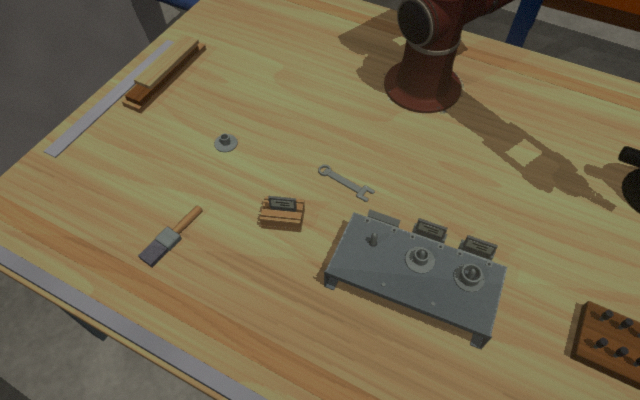

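View pics/side0.png

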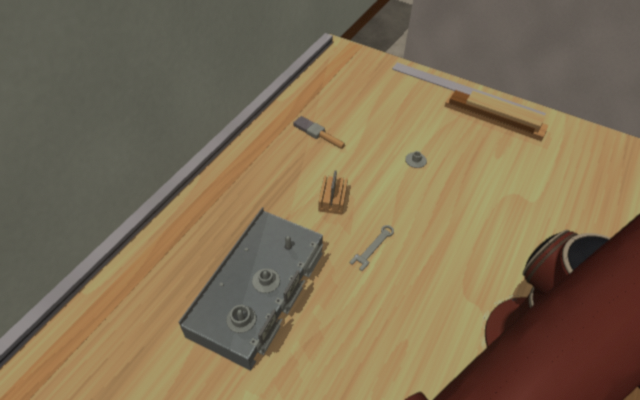

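View pics/wrist0.png

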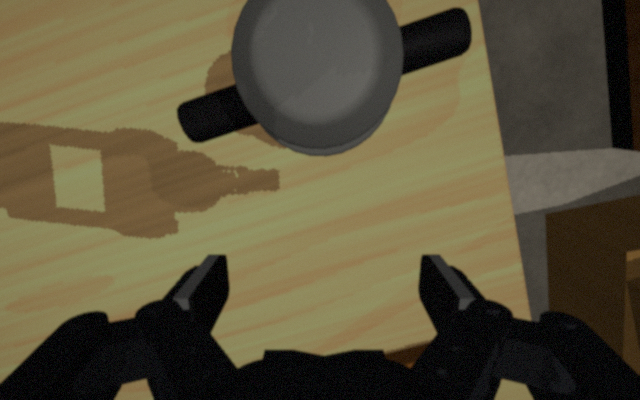

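The scene picture shows the loose bush at (226,143), the block and holder at (282,210), the free pin at (374,240), the empty clip at (383,218), the spanner at (347,182) and the brush at (170,238). In the side picture the bush is at (416,159), the holder at (335,185) and the pin at (289,243). I'll enlarge crops to measure from.

```bash
python3 - <<'E'
from h import *
a=cv2.imread('pics/scene0.png');b=cv2.imread('pics/side0.png')
def crop(im,x,y,w,h,s,fn): cv2.imwrite('pics/'+fn+'.png',cv2.resize(im[y:y+h,x:x+w],None,fx=s,fy=s,interpolation=cv2.INTER_CUBIC))
crop(a,200,120,100,75,8,'c_s1')   # bush
crop(a,250,180,160,80,5,'c_s2')
crop(b,310,145,130,75,6,'c_d1')
crop(b,240,205,100,75,8,'c_d2')
E
```

```text
(no output)
```

View pics/c_s2.png

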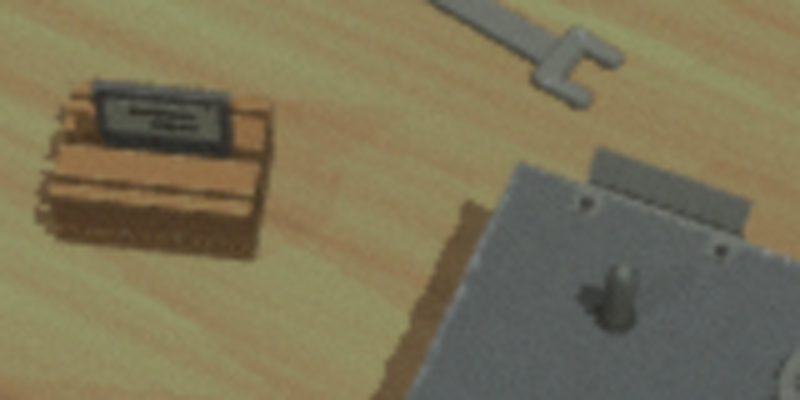

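View pics/c_d1.png

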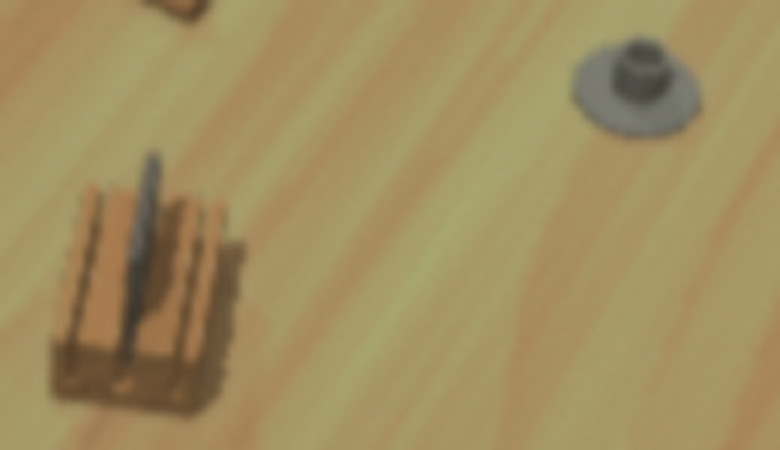

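View pics/c_d2.png

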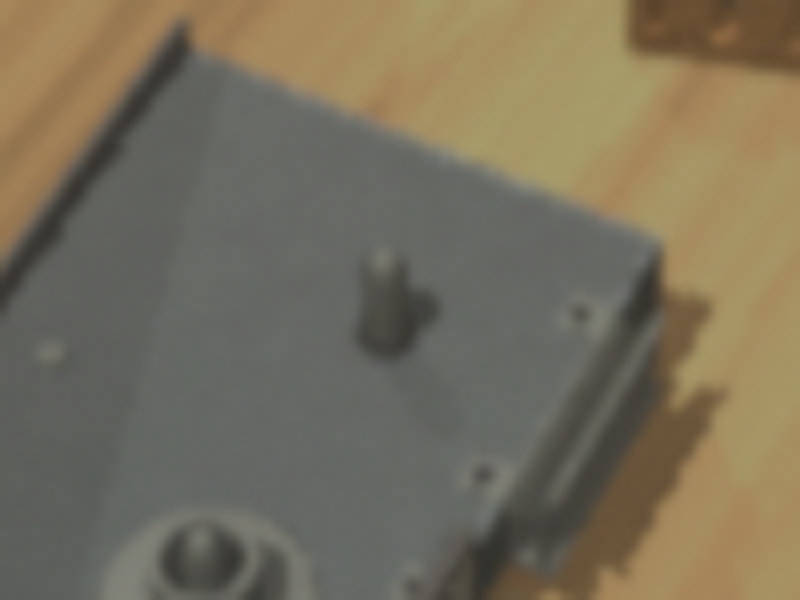

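View pics/c_s1.png

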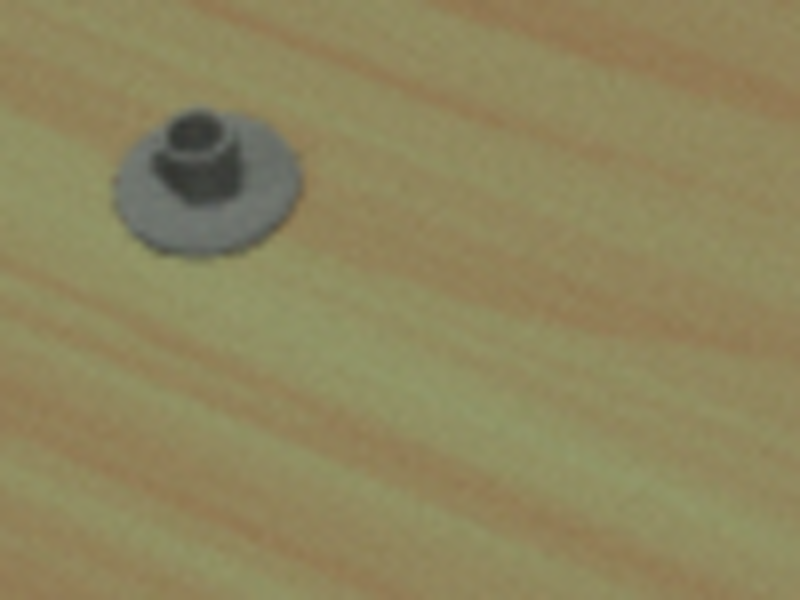

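```bash
python3 - <<'E'
from h import *
S=cam('scene');D=cam('side')
fs=lambda u,v,x0,y0,s:(x0+(u+.5)/s-.5,y0+(v+.5)/s-.5)
s1=lambda u,v:fs(u,v,200,120,8); s2=lambda u,v:fs(u,v,250,180,5); d1=lambda u,v:fs(u,v,310,145,6); d2=lambda u,v:fs(u,v,240,205,8)
P={'bushtop':(s1(197,131),d1(645,56)),'flange':(s1(209,182),d1(638,89)),'pintop':(s2(625,270),d2(384,252)),'pinfoot':(s2(616,324),d2(384,342)),
'screw1':(s2(587,203),d2(580,313)),'screw2':(s2(720,250),d2(482,473)),'corner':(s2(520,163),d2(660,240)),
'hold_far':(s2(97,82),d1(153,155)),'clipfloor':(s2(600,150),d2(655,318))}
for k,(a,b) in P.items():
    x,e=tri([(S,a),(D,b)]); print(k,x.round(4),np.round(e,4), 'r',np.hypot(*x[:2]).round(3))
for k,uv in {'hTL':(97,82),'hTR':(232,97),'hBR':(228,157),'hBL':(104,147)}.items():
    print(k,atz(S,s2(*uv),.084 if 'T' in k else .048).round(4))
E
```

```text
bushtop [ 0.4318 -0.367   0.0252] [0.0013 0.0013] r 0.567
flange [ 0.432  -0.3677  0.002 ] [0.0005 0.0005] r 0.567
pintop [0.5572 0.0957 0.0979] [0.0001 0.0001] r 0.565
pinfoot [0.558  0.0963 0.0549] [0.0003 0.0003] r 0.566
screw1 [0.5134 0.0623 0.0608] [0.0006 0.0006] r 0.517
screw2 [0.509  0.1219 0.061 ] [0.0009 0.0009] r 0.523
corner [0.5073 0.0278 0.0592] [0.0004 0.0004] r 0.508
hold_far [ 0.5698 -0.1447  0.0842] [0.001 0.001] r 0.588
clipfloor [0.4916 0.0578 0.069 ] [0.0007 0.0007] r 0.495
hTL [ 0.5691 -0.1458  0.084 ]
hTR [ 0.5489 -0.0905  0.084 ]
hBR [ 0.5568 -0.0901  0.048 ]
hBL [ 0.5776 -0.141   0.048 ]
```

```bash
python3 - <<'E'
from h import *
s=manip.state(); M=q2R(s['tool_rot']); print(M.round(3))
E
```

```text
[[ 0.952 -0.001  0.306]
 [-0.306 -0.001  0.952]
 [-0.    -1.    -0.002]]
```

```bash
python3 -m jog '{"offset":[[0.4,-0.85,0],[0.4,-0.85,0],[0.4,-0.85,0],[0.4,-0.85,0],[0.4,-0.85,0],[0.4,-0.85,0],[0.4,-0.85,0],[0.4,-0.85,0],[0.4,-0.85,0],[0.4,-0.85,0],[0.4,-0.85,0],[0.4,-0.85,0]],"angular":[[0,0,-0.95],[0,0,-0.95],[0,0,-0.95],[0,0,-0.95],[0,0,-0.95],[0,0,-0.95],[0,0,-0.95],[0,0,-0.95],[0,0,-0.95],[0,0,-0.95],[0,0,-0.95],[0,0,-0.95]],"jaw":[85,85,85,85,85,85,85,85,85,85,85,85]}'
python3 -m jog '{"offset":[[0.3,0,0],[0,0,0],[0,0,0]],"angular":[[0,0,0],[0,0,0],[0,0,0]],"jaw":[85,85,85]}'
python3 - <<'E'
from h import *
grab('wrist','w1'); s=manip.state(); print(s['time'],s['tool_pos'],q2R(s['tool_rot']).round(3),s['joint_pos'],s['joint_vel'])
E
```

```text
time: 1.35
tool_pos: [0.4314, 0.0832, 0.2312]
tool_rot: [0.515, -0.515, 0.484, -0.484]
contact_force: [0.7, 0.6, 0.3]
gripper_width: 0.994
time: 1.65
tool_pos: [0.4457, 0.0852, 0.2309]
tool_rot: [-0.516, 0.517, -0.484, 0.483]
contact_force: [-0.9, -0.4, -0.3]
gripper_width: 0.999
1.7 [0.44547868 0.08556416 0.23092466] [[ 0.067 -0.001  0.998]
 [-0.998  0.     0.067]
 [-0.    -1.    -0.001]] [ 2.53427107e-02 -3.76993272e-01  1.99443043e+00  1.72824524e-04
  1.52523541e+00 -4.19043058e-02] [ 0.0151642  -0.00833609  0.00418267 -0.00257876 -0.00329179  0.00023036]
```

View pics/w1.png

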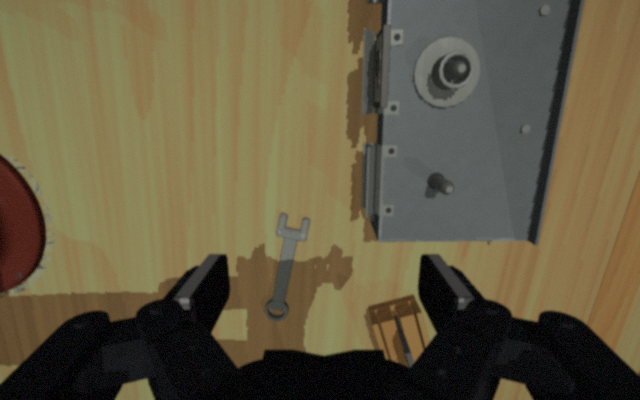

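The wrist picture shows the free pin at about (440,184), its empty clip at (372,180) with screws at (391,151) and (388,210), the spanner at (290,265) and the block at (397,330). I'll enlarge the pin and clip area.

```bash
python3 - <<'E'
from h import *
b=cv2.imread('pics/w1.png');x,y,w,h,s=350,130,130,75,6
cv2.imwrite('pics/c_w1.png',cv2.resize(b[y:y+h,x:x+w],None,fx=s,fy=s,interpolation=cv2.INTER_CUBIC))
x,y,w,h,s=355,285,100,75,8
cv2.imwrite('pics/c_w1b.png',cv2.resize(b[y:y+h,x:x+w],None,fx=s,fy=s,interpolation=cv2.INTER_CUBIC))
E
```

```text
(no output)
```

View pics/c_w1.png

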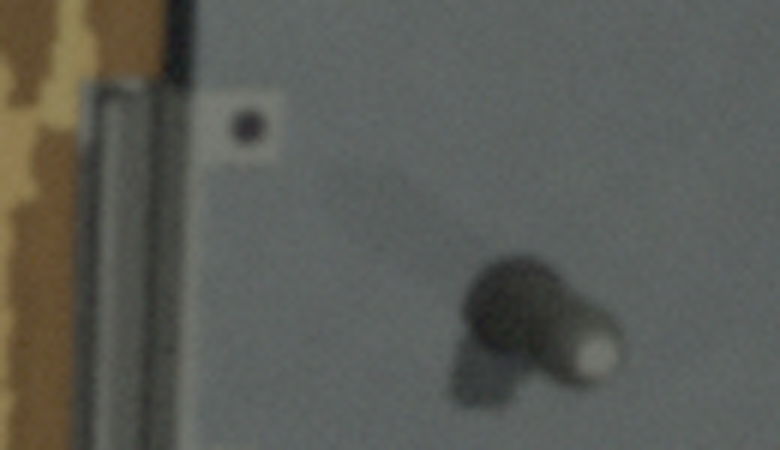

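View pics/c_w1b.png

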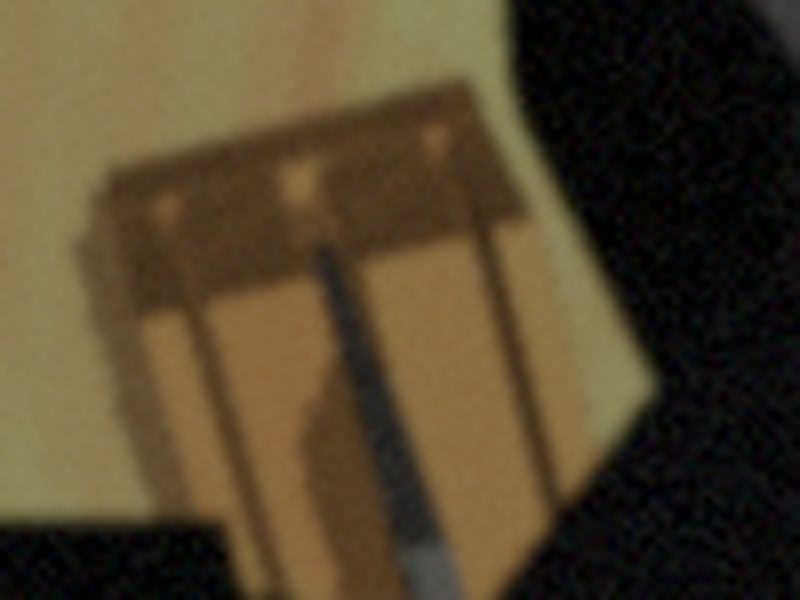

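```bash
python3 - <<'E'
from h import *
S=cam('scene');D=cam('side');W=cam('wrist','w1')
fs=lambda u,v,x0,y0,s:(x0+(u+.5)/s-.5,y0+(v+.5)/s-.5)
s2=lambda u,v:fs(u,v,250,180,5); d2=lambda u,v:fs(u,v,240,205,8);w=lambda u,v:fs(u,v,350,130,6)
print('foot',atz(W,w(515,305),.06),'top',atz(W,w(597,353),.096))
print('top tri',tri([(S,s2(625,270)),(D,d2(384,252)),(W,w(597,353))]))
print('scr', atz(W,w(248,127),.06),atz(W,(388,210),.06))
for n,uv in {'lip outer':(85,300),'lip in':(98,300),'c1':(150,300),'c2':(185,300),'c3':(195,300)}.items(): print(n,atz(W,w(*uv),.069).round(4),atz(W,w(*uv),.06).round(4))
E
```

```text
foot [0.55637818 0.09474195 0.06      ] top [0.55638017 0.09532466 0.096     ]
top tri (array([0.55668947, 0.095489  , 0.09715745]), [0.00012565195559248026, 0.0007143610227132491, 0.0007304615499988187])
scr [0.50860223 0.12095053 0.06      ] [0.51312774 0.06094579 0.06      ]
lip outer [0.484  0.0927 0.069 ] [0.4852 0.0908 0.06  ]
lip in [0.486  0.0928 0.069 ] [0.4874 0.091  0.06  ]
c1 [0.4944 0.0934 0.069 ] [0.496  0.0915 0.06  ]
c2 [0.5    0.0937 0.069 ] [0.5017 0.0919 0.06  ]
c3 [0.5016 0.0939 0.069 ] [0.5034 0.092  0.06  ]
```

```bash
python3 -m jog '{"offset":[[-0.03,-0.95,0],[-0.03,-0.95,0],[-0.03,-0.95,0],[-0.03,-0.95,0],[-0.03,-0.95,0],[-0.03,-0.95,-0.2],[-0.03,-0.95,-0.2],[-0.03,-0.95,-0.2],[-0.03,-0.95,-0.2],[0,-0.5,-0.6],[0,0,-0.4],[0,0,0]],"angular":[[0,0,0],[0,0,0],[0,0,0],[0,0,0],[0,0,0],[0,0,0],[0,0,0],[0,0,0],[0,0,0],[0,0,0],[0,0,0],[0,0,0]],"jaw":[85,85,85,85,85,85,85,85,60,60,60,60]}'
python3 -m jog '{"offset":[[0,0,0],[0,0,0]],"angular":[[0,0,0],[0,0,0]],"jaw":[60,60]}'
python3 - <<'E'
from h import *
grab('wrist','w2'); s=manip.state(); print(s['time'],s['tool_pos'],q2R(s['tool_rot']).round(3),s['joint_vel'].round(3))
E
```

```text
time: 2.9
tool_pos: [0.4312, -0.3649, 0.1373]
tool_rot: [0.517, -0.516, 0.486, -0.48]
contact_force: [0.0, 0.2, -0.0]
gripper_width: 0.699
time: 3.1
tool_pos: [0.4337, -0.367, 0.1432]
tool_rot: [-0.517, 0.517, -0.482, 0.484]
contact_force: [1.3, -0.3, -0.3]
gripper_width: 0.702
3.15 [ 0.43377807 -0.36725732  0.14340581] [[ 0.068  0.002  0.998]
 [-0.998 -0.002  0.068]
 [ 0.003 -1.     0.002]] [-0.004  0.    -0.002 -0.002 -0.001  0.002]
```

View pics/w2.png

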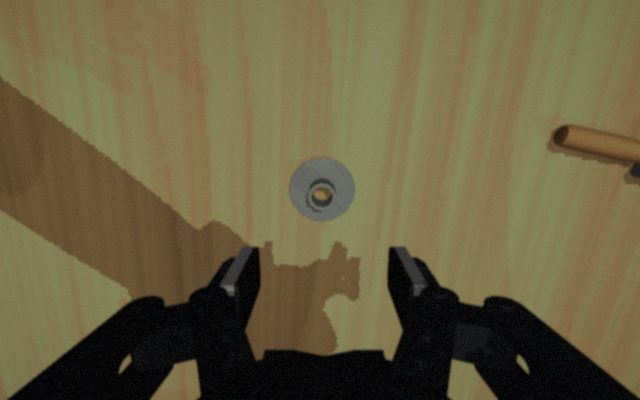

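The bush lies right below the fingers, with its flange centred at (321.5,189) and its collar top at (320.5,194).

```bash
python3 - <<'E'
from h import *
W=cam('wrist','w2');S=cam('scene');D=cam('side')
im=cv2.imread('pics/w2.png')[150:230,280:365]; cv2.imwrite('pics/c_w2.png',cv2.resize(im,None,fx=7,fy=7,interpolation=cv2.INTER_CUBIC))
print(atz(W,(321.5,189),.004),atz(W,(320.5,194),.026))
fs=lambda u,v,x0,y0,s:(x0+(u+.5)/s-.5,y0+(v+.5)/s-.5)
print(tri([(S,fs(197,131,200,120,8)),(D,fs(645,56,310,145,6)),(W,(320.5,194))]))
E
```

```text
[ 0.43216811 -0.36630251  0.004     ] [ 0.43134274 -0.36519739  0.026     ]
(array([ 0.43175433, -0.36604275,  0.02576937]), [0.001733387525738439, 0.0010553516637860025, 0.000860773444128966])
```

View pics/c_w2.png

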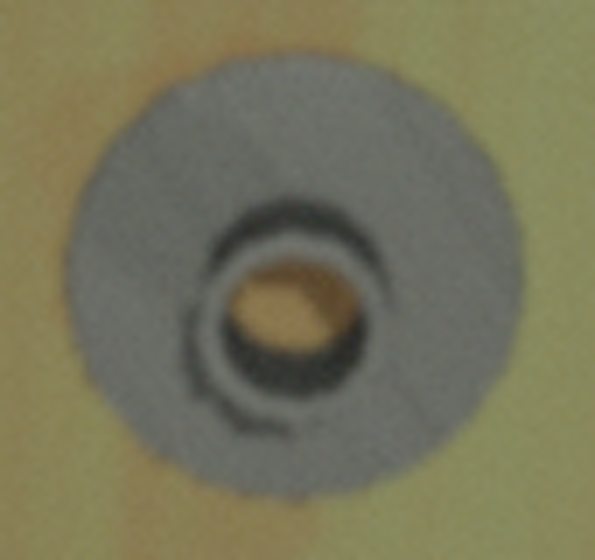

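```bash
python3 -m jog '{"offset":[[-0.034,0.016,-0.5],[0,0,-0.8],[0,0,-0.8],[0,0,-0.45],[0,0,-0.12],[0,0,0],[0,0,0]],"angular":[[0,0,0],[0,0,0],[0,0,0],[0,0,0],[0,0,0],[0,0,0],[0,0,0]],"jaw":[45,45,45,45,45,45,45]}'
python3 - <<'E'
from h import *
grab('wrist','w3'); s=manip.state(); print(s['time'],s['tool_pos'],s['gripper_width'],s['contact_force'])
E
```

```text
time: 3.85
tool_pos: [0.4323, -0.3678, 0.0102]
tool_rot: [-0.516, 0.517, -0.482, 0.484]
contact_force: [0.3, 0.2, 0.4]
gripper_width: 0.528
3.9 [ 0.432407   -0.36805891  0.01043871] 0.5256445662218987 [ 0.46879864 -0.1823746   0.62873697]
```

View pics/w3.png

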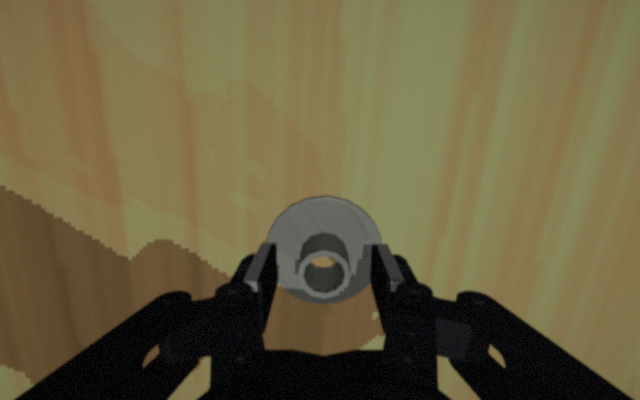

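```bash
python3 -m jog '{"offset":[[0,0.03,-0.06],[0,0,-0.03],[0,0,0],[0,0,0],[0,0,0],[0,0,0],[0,0,0],[0,0,0]],"angular":[[0,0,0],[0,0,0],[0,0,0],[0,0,0],[0,0,0],[0,0,0],[0,0,0],[0,0,0]],"jaw":[40,35,30,20,10,10,10,10]}'
python3 - <<'E'
from h import *
grab('wrist','w4'); s=manip.state(); print(s['time'],s['tool_pos'],s['gripper_width'],s['contact_force'])
E
```

```text
time: 4.7
tool_pos: [0.4315, -0.3657, 0.0043]
tool_rot: [-0.516, 0.516, -0.483, 0.484]
contact_force: [-0.8, 1.2, 4.4]
gripper_width: 0.256
4.75 [ 0.4314414  -0.36566099  0.00426112] 0.25822109602940246 [-1.1924417   1.8706578   5.71181372]
```

View pics/w4.png

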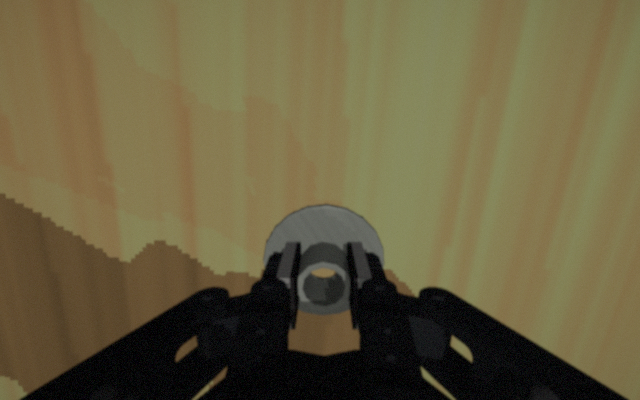

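```bash
python3 -m jog '{"offset":[[0,0,0.1],[0,0,0.3],[0,0,0.6],[0,0,0.8],[0.1,0.4,0.8],[0.2,0.8,0.4],[0.25,0.9,0],[0.25,0.9,0],[0.25,0.9,0],[0.25,0.9,0],[0.25,0.9,0],[0.25,0.9,0]],"angular":[[0,0,0],[0,0,0],[0,0,0],[0,0,0],[0,0,0],[0,0,0],[0,0,0],[0,0,0],[0,0,0],[0,0,0],[0,0,0],[0,0,0]],"jaw":[10,10,10,10,10,10,10,10,10,10,10,10]}'
python3 -m jog '{"offset":[[0.25,0.9,0],[0.24,0.9,0],[0.2,0.6,0],[0.1,0.25,0],[0,0,0],[0,0,0],[0,0,0]],"angular":[[0,0,0],[0,0,0],[0,0,0],[0,0,0],[0,0,0],[0,0,0],[0,0,0]],"jaw":[10,10,10,10,10,10,10]}'
python3 - <<'E'
from h import *
grab('wrist','w5');grab('side','d5');grab('scene','s5'); s=manip.state(); print(s['time'],s['tool_pos'],q2R(s['tool_rot']).round(4),s['gripper_width'],s['contact_force'])
a=cv2.imread('pics/d5.png')[195:275,235:340];b=cv2.imread('pics/s5.png')[180:270,320:430]
cv2.imwrite('pics/c_5.png',np.hstack([cv2.resize(a,(400,400),interpolation=3),cv2.resize(b,(400,400),interpolation=3)]))
E
```

```text
time: 5.95
tool_pos: [0.521, -0.0333, 0.1543]
tool_rot: [0.516, -0.516, 0.483, -0.484]
contact_force: [0.8, -0.7, -0.5]
gripper_width: 0.252
time: 6.65
tool_pos: [0.5601, 0.0959, 0.1533]
tool_rot: [-0.516, 0.516, -0.484, 0.484]
contact_force: [-0.6, -1.1, -0.5]
gripper_width: 0.257
6.8 [0.56030177 0.09618474 0.15335011] [[ 6.440e-02  0.000e+00  9.979e-01]
 [-9.979e-01 -1.000e-04  6.440e-02]
 [ 1.000e-04 -1.000e+00  0.000e+00]] 0.25987944349720166 [ 0.68233838  0.35905564 -0.29788757]
```

View pics/w5.png

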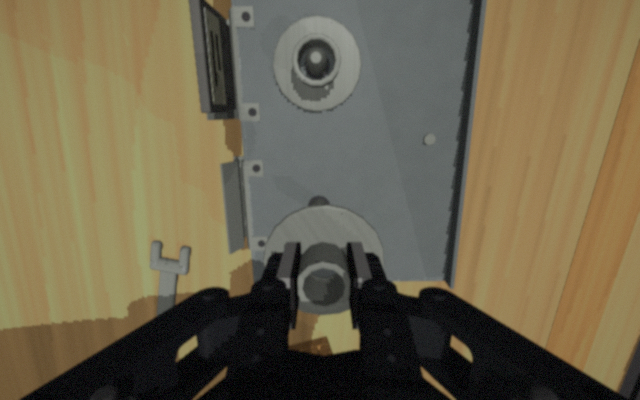

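View pics/c_5.png

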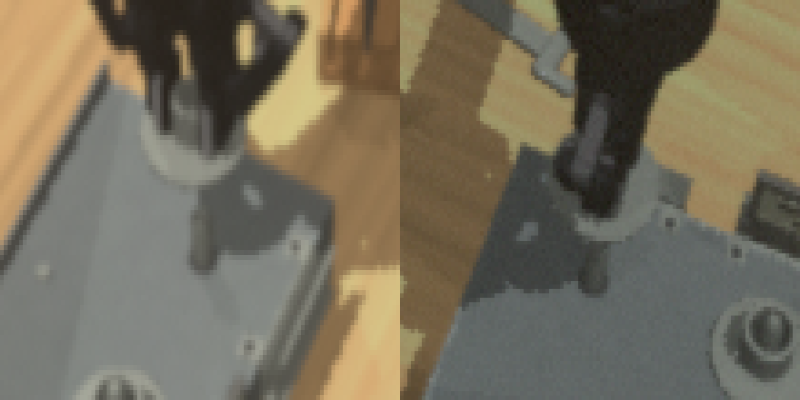

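```bash
python3 - <<'E'
from h import *
W=cam('wrist','w5'); z=0.1491
print(atz(W,(324.7,259),z+.004),atz(W,(323.5,285.5),z+.026),'pinfoot',atz(W,(318.5,204),.06))
for k in ['w5','w4','w2']:
  W2=cam('wrist',k)
W4=cam('wrist','w4'); print(atz(W4,(323.5,287),.026),atz(W4,(323.5,257),.004))
# predicted flange outline & collar at candidate axis
for ax in [(.5601,.0962),(.5603,.0952)]:
  th=np.linspace(0,2*np.pi,200); 
  P=np.array([proj(W,(ax[0]+.03*np.cos(t),ax[1]+.03*np.sin(t),z+.004)) for t in th]); print(ax,P.min(0),P.max(0))
  P=np.array([proj(W,(ax[0]+.012*np.cos(t),ax[1]+.012*np.sin(t),z+.026)) for t in th]); print(P.min(0),P.max(0))
im=cv2.imread('pics/w5.png')[195:325,255:395]; cv2.imwrite('pics/c_w5.png',cv2.resize(im,None,fx=5,fy=5,interpolation=3))
E
```

```text
[0.56065859 0.09622298 0.1531    ] [0.5601701  0.09476049 0.1751    ] pinfoot [0.55624571 0.09623845 0.06      ]
[ 0.4315549  -0.36764638  0.026     ] [ 0.43137132 -0.36444565  0.004     ]
(0.5601, 0.0962) [261.68896253 199.50073083] [385.41029269 312.43375985]
[294.97009908 256.33653421] [352.1423145  307.30772335]
(0.5603, 0.0952) [262.07757978 201.6135094 ] [385.5768476 314.1411908]
[295.34950059 258.58715601] [352.40334799 309.34731368]
```

View pics/c_w5.png

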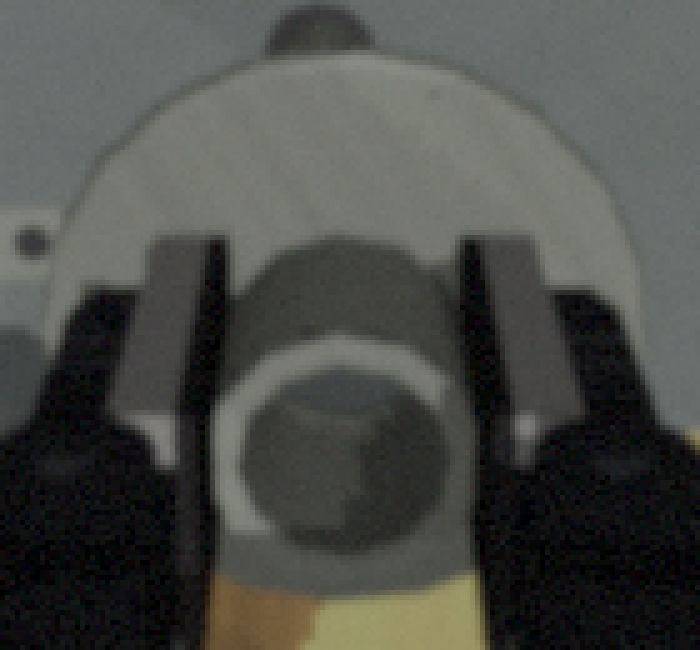

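```bash
python3 - <<'E'
from h import *
from scipy.optimize import minimize
def ov(name,fn,ax,z,box,s):
    c=cam(name,fn) ; im=cv2.imread('pics/'+fn+'.png'); x,y,w,h=box
    im=cv2.resize(im[y:y+h,x:x+w],None,fx=s,fy=s,interpolation=3)
    def ring(r,zz,col,cx=ax):
        p=np.array([proj(c,(cx[0]+r*np.cos(t),cx[1]+r*np.sin(t),zz)) for t in np.linspace(0,2*np.pi,100)])
        p=((p-[x,y]+.5)*s-.5).round().astype(int); cv2.polylines(im,[p],True,col,1)
    ring(.03,z+.004,(0,0,255));ring(.03,z,(0,255,255));ring(.012,z+.026,(255,0,0))
    ring(.0065,.06,(0,255,0),(.5565,.0955));ring(.0065,.09,(0,255,0),(.5565,.0955))
    return im
a=ov('side','d5',(.5603,.0955),.149,(250,205,65,65),6);b=ov('scene','s5',(.5603,.0955),.149,(345,205,65,65),6)
cv2.imwrite('pics/o5.png',np.hstack([a,b]))
E
```

```text
(no output)
```

View pics/o5.png

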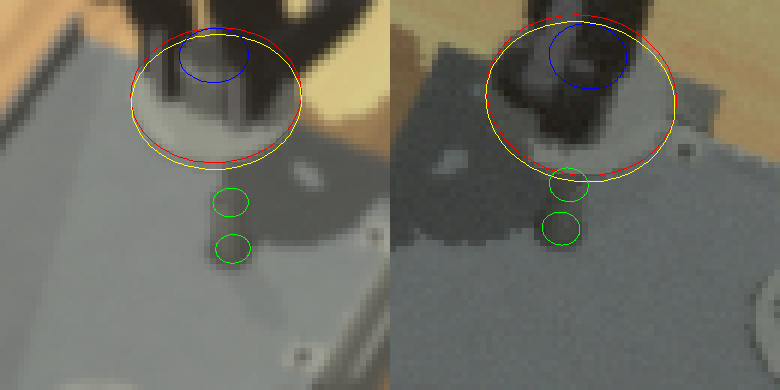

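```bash
python3 - <<'E'
from h import *
o=[]
for fn,(x,y,w,h) in [('d5',(255,205,50,60)),('s5',(350,205,50,60))]:
    im=cv2.imread('pics/'+fn+'.png')[y:y+h,x:x+w]; im=cv2.resize(im,None,fx=8,fy=8,interpolation=3); im=np.clip(im.astype(float)*1.8-30,0,255).astype(np.uint8)
    for k in range(0,50,10): cv2.putText(im,str(x+k),(k*8,8),0,.3,(0,0,255)); 
    for k in range(0,60,10): cv2.putText(im,str(y+k),(0,k*8+8),0,.3,(0,0,255))
    o.append(im)
cv2.imwrite('pics/o5b.png',np.hstack(o))
E
```

```text
(no output)
```

View pics/o5b.png

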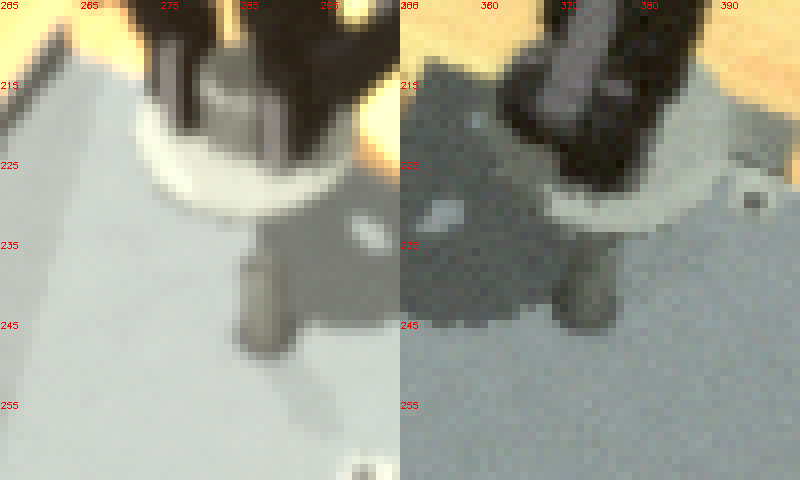

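```bash
python3 -m jog '{"offset":[[-0.076,-0.012,0],[0,0,-0.3],[0,0,-0.5],[0,0,-0.1],[0,0,0],[0,0,0],[0,0,0]],"angular":[[0,0,0],[0,0,0],[0,0,0],[0,0,0],[0,0,0],[0,0,0],[0,0,0]],"jaw":[10,10,10,10,10,10,10]}'
python3 - <<'E'
from h import *
grab('side','d6');grab('scene','s6'); s=manip.state(); print(s['time'],s['tool_pos'],s['contact_force'])
o=[]
for fn,(x,y,w,h) in [('d6',(255,205,50,60)),('s6',(350,205,50,60))]:
    im=cv2.imread('pics/'+fn+'.png')[y:y+h,x:x+w]; im=cv2.resize(im,None,fx=8,fy=8,interpolation=3); im=np.clip(im.astype(float)*1.8-30,0,255).astype(np.uint8)
    o.append(im)
cv2.imwrite('pics/o6.png',np.hstack(o))
E
```

```text
time: 7.5
tool_pos: [0.5575, 0.0968, 0.1095]
tool_rot: [0.517, -0.516, 0.483, -0.484]
contact_force: [-0.2, -1.3, -0.6]
gripper_width: 0.254
7.6 [0.55740428 0.09681077 0.10948902] [ 0.72307146  0.16688987 -0.99058569]
```

View pics/o6.png

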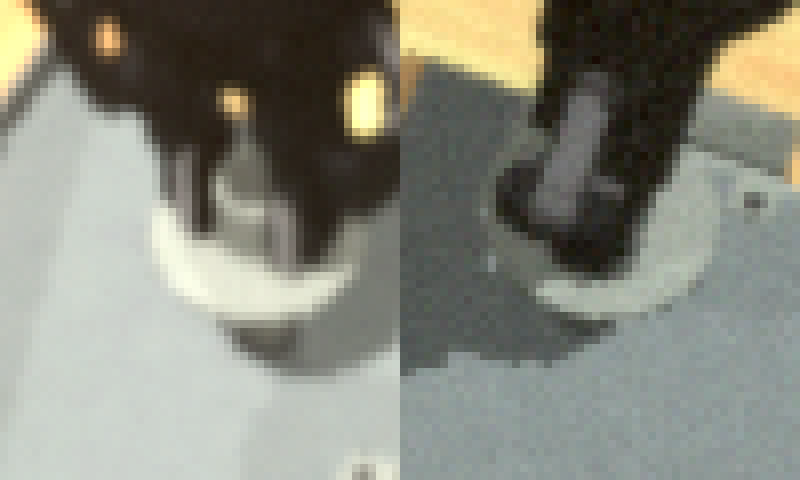

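```bash
python3 -m jog '{"offset":[[-0.02,-0.016,0],[0,0,-0.1],[0,0,-0.1],[0,0,-0.1],[0,0,-0.1],[0,0,0]],"angular":[[0,0,0],[0,0,0],[0,0,0],[0,0,0],[0,0,0],[0,0,0]],"jaw":[10,10,10,10,10,10]}'
python3 - <<'E'
from h import *
s=manip.state(); print(s['time'],s['tool_pos'],s['contact_force'])
E
```

```text
time: 8.2
tool_pos: [0.5547, 0.0959, 0.0869]
tool_rot: [-0.516, 0.517, -0.484, 0.483]
contact_force: [-0.3, 0.1, -1.2]
gripper_width: 0.257
8.2 [0.55472994 0.095905   0.08687324] [-0.28338003  0.08748652 -1.17219851]
```

```bash
python3 -m jog '{"offset":[[0.02,0,-0.1],[0,0,-0.1],[0,0,-0.1],[0,0,-0.08],[0,0,0],[0,0,0]],"angular":[[0,0,0],[0,0,0],[0,0,0],[0,0,0],[0,0,0],[0,0,0]],"jaw":[10,10,10,10,10,10]}'
python3 - <<'E'
from h import *
s=manip.state(); print(s['time'],s['tool_pos'],s['contact_force'])
E
```

```text
time: 8.8
tool_pos: [0.5566, 0.0959, 0.0692]
tool_rot: [-0.516, 0.516, -0.483, 0.483]
contact_force: [-0.1, 0.3, -0.1]
gripper_width: 0.258
8.8 [0.55656075 0.09594    0.06916347] [-0.10751951  0.30315894 -0.06630338]
```

```bash
python3 -m jog '{"offset":[[0,0,-0.04],[0,0,-0.04],[0,0,-0.03],[0,0,0]],"angular":[[0,0,0],[0,0,0],[0,0,0],[0,0,0]],"jaw":[10,10,10,10]}'
python3 - <<'E'
from h import *
grab('side','d7');grab('scene','s7'); s=manip.state(); print(s['time'],s['tool_pos'],s['contact_force'])
E
```

```text
time: 9.2
tool_pos: [0.5567, 0.096, 0.0643]
tool_rot: [-0.516, 0.516, -0.483, 0.483]
contact_force: [-0.9, 0.8, 4.0]
gripper_width: 0.256
9.3 [0.55675292 0.09593407 0.0642673 ] [-2.24542848 -0.35115052  2.63198928]
```

```bash
python3 -m jog '{"offset":[[0,0,0],[0,0,0],[0,0,0],[0,0,0.05],[0,0,0.3],[0,0,0.7],[0,0,0.9],[0,0,0.5],[0,0,0]],"angular":[[0,0,0],[0,0,0],[0,0,0],[0,0,0],[0,0,0],[0,0,0],[0,0,0],[0,0,0],[0,0,0]],"jaw":[30,45,45,45,45,45,45,45,45]}'
python3 - <<'E'
from h import *
grab('side','d8');grab('scene','s8');grab('wrist','w8'); s=manip.state(); print(s['time'],s['tool_pos'],s['contact_force'])
o=[]
for fn,(x,y,w,h) in [('d8',(255,205,50,60)),('s8',(350,205,50,60))]:
    im=cv2.imread('pics/'+fn+'.png')[y:y+h,x:x+w]; im=cv2.resize(im,None,fx=8,fy=8,interpolation=3)
    o.append(im)
cv2.imwrite('pics/o8.png',np.hstack(o))
E
```

```text
time: 10.2
tool_pos: [0.56, 0.0961, 0.1937]
tool_rot: [0.519, -0.513, 0.48, -0.486]
contact_force: [0.7, 0.7, -0.2]
gripper_width: 0.521
10.35 [0.55625995 0.09592966 0.18617836] [-0.07074273  0.76352212 -1.27178845]
```

View pics/w8.png

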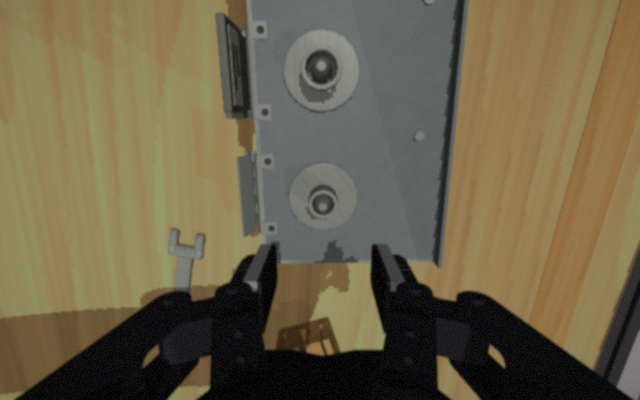

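View pics/o8.png

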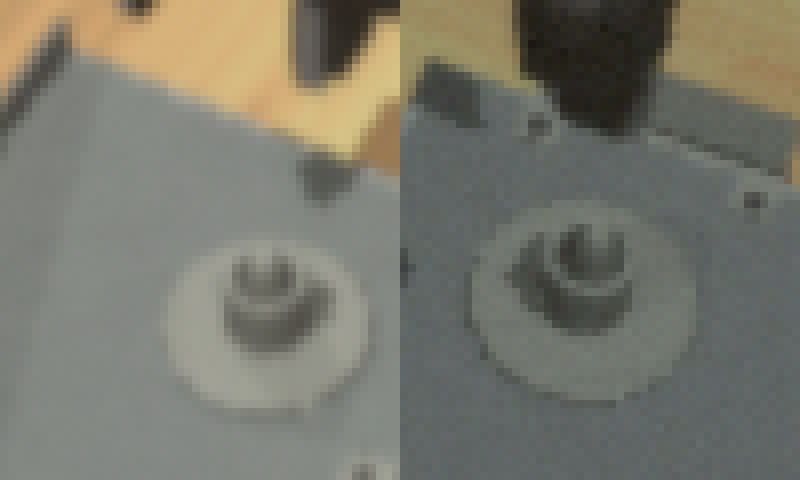

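The bush sits flat around the free pin, with the pin's tip showing through the collar, and it looks like its stored neighbour. Next is the holder.

```bash
python3 -m jog '{"offset":[[0,-0.5,0],[0,-0.9,0],[0.02,-0.9,0],[0.02,-0.9,0],[0.02,-0.7,0],[0,-0.3,0],[0,0,0],[0,0,0]],"angular":[[0,0,0.5],[0,0,0.5],[0,0,0.5],[0,0,0.5],[0,0,0.5],[0,0,0.2],[0,0,0],[0,0,0]],"jaw":[45,45,45,45,45,45,45,45]}'
python3 - <<'E'
from h import *
grab('wrist','w9'); s=manip.state(); print(s['time'],s['tool_pos'],q2R(s['tool_rot']).round(3))
im=cv2.imread('pics/w9.png')[130:280,220:420]; cv2.imwrite('pics/c_w9.png',cv2.resize(im,None,fx=4,fy=4,interpolation=3))
E
```

```text
time: 11.15
tool_pos: [0.5588, -0.1135, 0.1847]
tool_rot: [-0.579, 0.579, -0.407, 0.405]
contact_force: [0.6, -0.3, -0.2]
gripper_width: 0.528
11.2 [ 0.55901498 -0.1130613   0.1850394 ] [[ 0.342 -0.002  0.94 ]
 [-0.94   0.001  0.342]
 [-0.002 -1.    -0.002]]
```

View pics/c_w9.png

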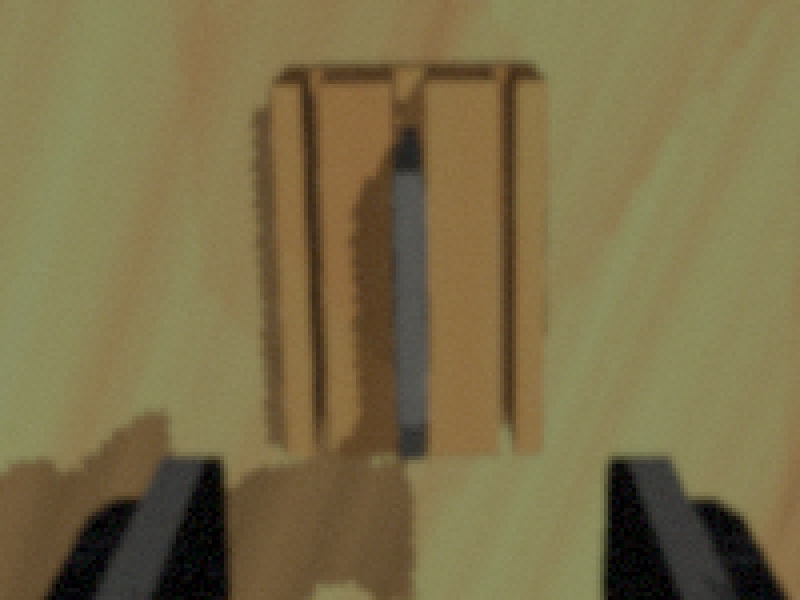

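```bash
python3 - <<'E'
from h import *
W=cam('wrist','w9');S=cam('scene')
f=lambda u,v:(220+(u+.5)/4-.5,130+(v+.5)/4-.5)
a=atz(W,f(409.5,172),.084);b=atz(W,f(412,455),.084);print(a,b,(a+b)/2,np.linalg.norm(a-b))
s2=lambda u,v:(250+(u+.5)/5-.5,180+(v+.5)/5-.5)
print(tri([(S,s2(235,97)),(W,f(425,172))]), tri([(S,s2(97,82)),(W,f(426,455))]))
# block
for uv in [(273,75),(545,75)]: print(atz(W,f(*uv),.04))
M=q2R(manip.state()['tool_rot']); d=(a-b)[:2]; print(np.degrees(np.arctan2(d[1],d[0]))-90, np.degrees(np.arctan2(M[1,2],M[0,2])))
print(np.arange(3)@M if 0 else M.T@((a+b)/2-manip.state()['tool_pos']))
E
```

```text
[ 0.54944415 -0.09171426  0.084     ] [ 0.56983923 -0.14659003  0.084     ] [ 0.55964169 -0.11915215  0.084     ] 0.058543225818669206
(array([ 0.55150819, -0.08863878,  0.08906684]), [0.0012018790436760858, 0.0012018790436761338]) (array([ 0.57176759, -0.14361343,  0.08889796]), [2.548906688921725e-05, 2.548906688921305e-05])
[ 0.51618541 -0.08951449  0.04      ]
[ 0.57283192 -0.06892713  0.04      ]
20.38804559711589 20.000226138404084
[ 0.0061195   0.10103074 -0.00133872]
```

```bash
python3 -m jog '{"offset":[[0.01,-0.1,-0.4],[0,0,-0.8],[0,0,-0.8],[0,0,-0.45],[0,0,-0.17],[0,0,0],[0,0,0],[0,0,0]],"angular":[[0,0,0],[0,0,0],[0,0,0],[0,0,0],[0,0,0],[0,0,0],[0,0,0],[0,0,0]],"jaw":[45,40,40,40,40,40,40,40]}'
python3 - <<'E'
from h import *
grab('wrist','w10'); s=manip.state(); print(s['time'],s['tool_pos'],s['contact_force'])
E
```

```text
time: 12.0
tool_pos: [0.5617, -0.1193, 0.0576]
tool_rot: [0.58, -0.579, 0.404, -0.407]
contact_force: [0.6, 0.7, -0.2]
gripper_width: 0.472
12.05 [ 0.5615867  -0.1193671   0.05744934] [-0.4072297   0.68428787  0.03188407]
```

View pics/w10.png

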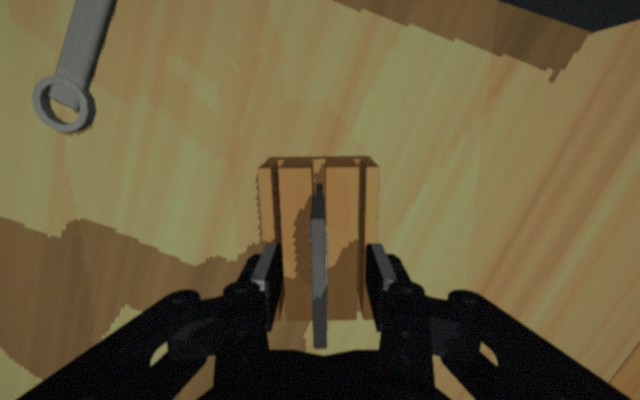

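```bash
python3 - <<'E'
from h import *
W=cam('wrist','w10'); s=manip.state()
for zz in (.084,.080):
  a=atz(W,(319,220),zz);b=atz(W,(320,347),zz);m=(a+b)/2; M=q2R(s['tool_rot']); print(m,np.linalg.norm(a-b),M.T@(m-s['tool_pos']))
print(s['tool_pos'])
E
```

```text
[ 0.55984265 -0.11916467  0.084     ] 0.057942935394436734 [-0.00072655 -0.02655671 -0.00149448]
[ 0.56062988 -0.1214482   0.08      ] 0.059948108541531264 [ 0.00167942 -0.02255137 -0.0015473 ]
[ 0.5615867  -0.1193671   0.05744934]
```

```bash
python3 -m jog '{"offset":[[-0.03,-0.01,-0.03],[0,0,0],[0,0,0],[0,0,0],[0,0,0],[0,0,0],[0,0,0],[0,0,0],[0,0,0]],"angular":[[0,0,0],[0,0,0],[0,0,0],[0,0,0],[0,0,0],[0,0,0],[0,0,0],[0,0,0],[0,0,0]],"jaw":[40,30,20,10,0,0,0,0,0]}'
python3 - <<'E'
from h import *
grab('wrist','w11'); s=manip.state(); print(s['time'],s['tool_pos'],s['contact_force'],s['gripper_width'])
E
```

```text
time: 12.95
tool_pos: [0.5587, -0.1196, 0.054]
tool_rot: [-0.579, 0.579, -0.406, 0.406]
contact_force: [0.7, 0.4, 2.9]
gripper_width: 0.056
13.0 [ 0.55872392 -0.11964196  0.05396119] [-0.88663427 -1.17759048  2.13164632] 0.060603680827311615
```

View pics/w11.png

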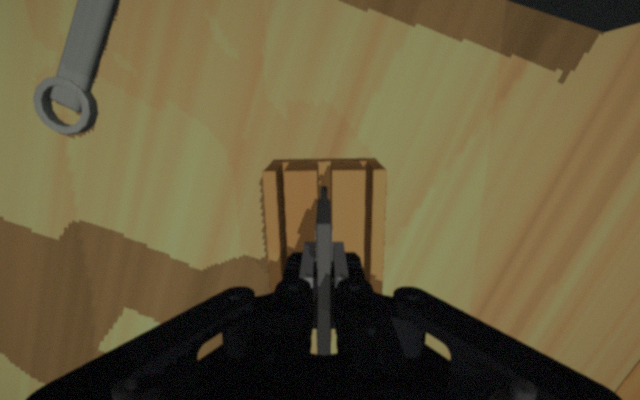

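```bash
python3 -m jog '{"offset":[[0,0,0.1],[0,0,0.3],[0,0,0.6],[0,0,0.8],[0,0.2,0.5],[-0.2,0.6,0.1],[-0.3,0.8,0],[-0.3,0.9,0],[-0.3,0.8,0],[-0.2,0.6,0],[0,0.3,0],[0,0,0]],"angular":[[0,0,0],[0,0,0],[0,0,0],[0,0,0],[0,0,0],[0,0,-0.5],[0,0,-0.5],[0,0,-0.5],[0,0,-0.5],[0,0,-0.5],[0,0,-0.12],[0,0,0]],"jaw":[0,0,0,0,0,0,0,0,0,0,0,0]}'
python3 -m jog '{"offset":[[0,0,0],[0,0,0]],"angular":[[0,0,0],[0,0,0]],"jaw":[0,0]}'
python3 - <<'E'
from h import *
grab('wrist','w12');grab('side','d12');grab('scene','s12'); s=manip.state(); print(s['time'],s['tool_pos'],q2R(s['tool_rot']).round(4),s['contact_force'],s['gripper_width'])
o=[]
for fn,(x,y,w,h) in [('d12',(270,190,75,85)),('s12',(340,165,75,85))]:
    im=cv2.imread('pics/'+fn+'.png')[y:y+h,x:x+w]; im=cv2.resize(im,None,fx=5,fy=5,interpolation=3)
    o.append(im)
cv2.imwrite('pics/o12.png',np.hstack(o))
E
```

```text
time: 14.2
tool_pos: [0.4933, 0.0921, 0.175]
tool_rot: [0.519, -0.519, 0.48, -0.48]
contact_force: [-0.2, -0.4, 0.3]
gripper_width: 0.062
time: 14.4
tool_pos: [0.4939, 0.0896, 0.1742]
tool_rot: [-0.518, 0.518, -0.481, 0.481]
contact_force: [-1.1, -0.0, -1.2]
gripper_width: 0.059
14.55 [0.49380793 0.08958337 0.17385083] [[ 7.310e-02 -2.000e-04  9.973e-01]
 [-9.973e-01 -1.000e-04  7.310e-02]
 [ 1.000e-04 -1.000e+00 -2.000e-04]] [-0.05269644  0.09233271  0.0286552 ] 0.05683191927915136
```

View pics/w12.png

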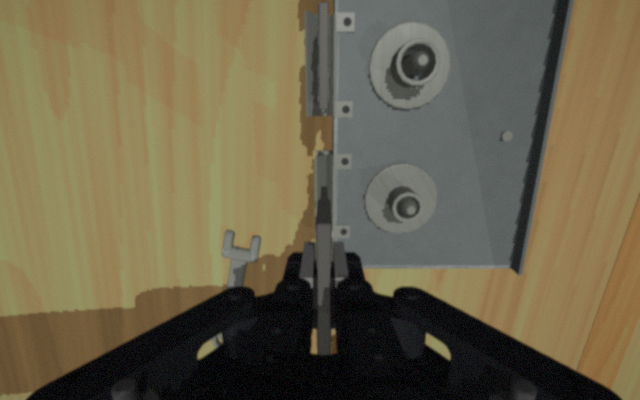

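View pics/o12.png

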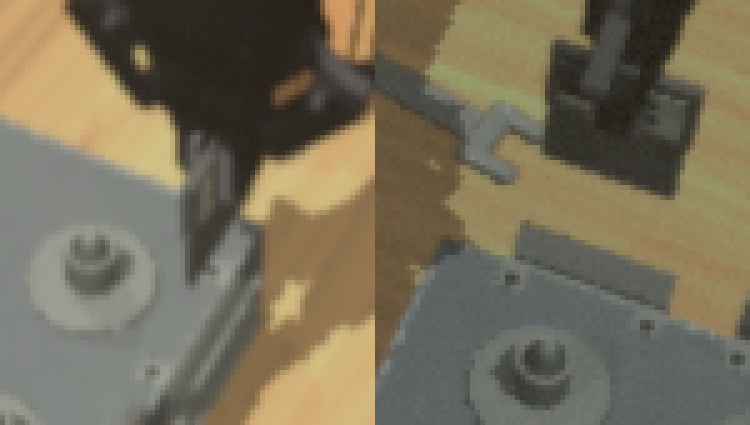

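```bash
python3 - <<'E'
from h import *
S=cam('scene');D=cam('side');s=manip.state();M=q2R(s['tool_rot'])
x,e=tri([(S,(400,204.4)),(D,(308.4,246.6))]);print(x,e, M.T@(x-s['tool_pos']))
l=atz(S,(375,196.6),x[2]);r=atz(S,(400,204.4),x[2]);print(l,r,(l+r)/2,np.linalg.norm(l-r))
xs=M[:,2]; pin=np.array([.5565,.0955,.06]); sy=np.array([-.075,.997,0]);sx=np.array([.997,.075,0])
clip=pin-.063*sx; print('clip',clip,'rel of foot mid',((l+r)/2-clip)@sx,((l+r)/2-clip)@sy)
for nm,cx in [('S',S),('D',D)]:
  for t in (-.035,.035): print(nm,t,proj(cx,clip+sy*t+sx*.004+[0,0,.0]), proj(cx,clip+sy*t-sx*.008+[0,0,.009]))
W=cam('wrist','w12')
for t in (-.035,.035): print('W',t,proj(W,clip+sy*t+sx*.004+[0,0,.0]), proj(W,clip+sy*t-sx*.008+[0,0,.009]),proj(W,clip+sy*t))
b=cv2.imread('pics/w12.png')[140:260,280:360]; cv2.imwrite('pics/c_w12.png',cv2.resize(b,None,fx=5,fy=5,interpolation=3))
b=cv2.imread('pics/d12.png')[215:265,290:340]; cv2.imwrite('pics/c_d12.png',cv2.resize(b,None,fx=10,fy=10,interpolation=3))
E
```

```text
[0.49138891 0.11757248 0.13253944] [0.0010337917151662086, 0.0010337917151662403] [-0.02809616  0.04130797 -0.00035906]
[0.49782457 0.06654281 0.13253944] [0.4920348  0.11850644 0.13253944] [0.49492969 0.09252462 0.13253944] 0.05228518321020644
clip [0.493689 0.090775 0.06    ] rel of foot mid 0.0013681875165889221 0.0016513226299559051
S -0.035 [367.07838129 214.89033993] [369.34956896 208.30666775]
S 0.035 [398.140767   225.93284954] [400.48940353 219.25899866]
D -0.035 [318.59889076 244.25211358] [323.46773244 243.93506412]
D 0.035 [304.55814543 267.81769348] [309.47835351 267.71055995]
W -0.035 [328.02547299 235.58765577] [313.70744358 239.70863731] [323.35285244 235.59266417]
W 0.035 [328.29282178 153.6255012 ] [312.86040576 155.20082436] [323.26587502 153.63038583]
```

View pics/c_w12.png

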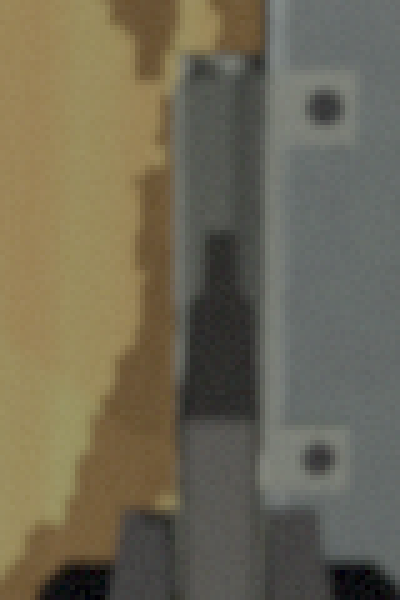

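View pics/c_d12.png

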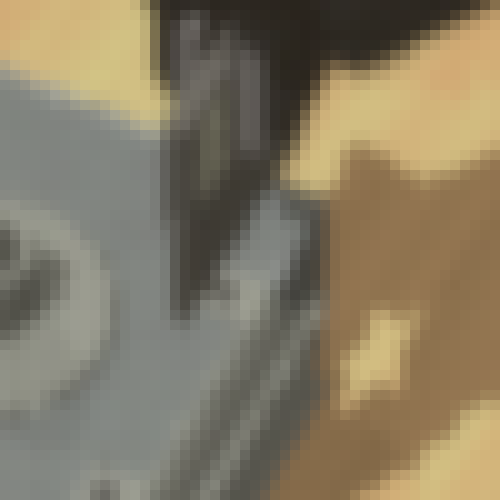

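```bash
python3 -m jog '{"offset":[[0,0.01,-0.3],[0,0,-0.5],[0,0,-0.3],[0,0,0],[0,0,0],[0,0,0]],"angular":[[0,0,0],[0,0,0],[0,0,0],[0,0,0],[0,0,0],[0,0,0]],"jaw":[0,0,0,0,0,0]}'
python3 - <<'E'
from h import *
grab('wrist','w13');grab('side','d13');grab('scene','s13'); s=manip.state(); print(s['time'],s['tool_pos'],s['contact_force'],s['gripper_width'])
o=[]
for fn,(x,y,w,h) in [('d13',(290,210,50,60)),('s13',(355,185,60,60)),('w13',(280,140,80,120))]:
    im=cv2.imread('pics/'+fn+'.png')[y:y+h,x:x+w]; im=cv2.resize(im,None,fx=480/h,fy=480/h,interpolation=3)
    o.append(im)
im=np.hstack(o)
cv2.imwrite('pics/o13.png',cv2.resize(im,None,fx=.65,fy=.65) if im.shape[1]>1230 else cv2.resize(im,None,fx=.66,fy=.66))
E
```

```text
time: 15.15
tool_pos: [0.4944, 0.0909, 0.1198]
tool_rot: [0.519, -0.518, 0.481, -0.481]
contact_force: [-0.2, 0.2, -0.2]
gripper_width: 0.059
15.3 [0.49439365 0.09097811 0.11995297] [-0.85371438 -0.08500221 -0.20050663] 0.058988899439005545
```

View pics/o13.png

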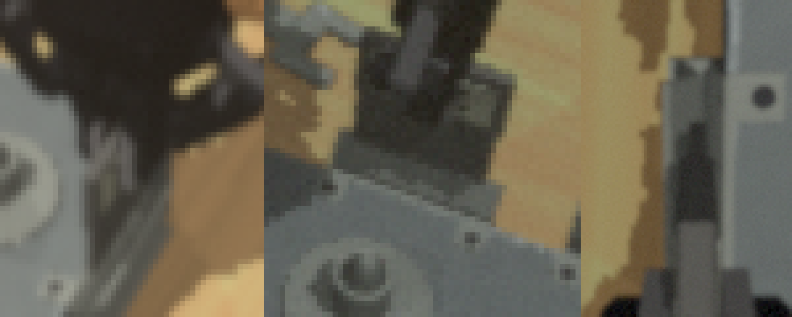

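```bash
python3 -m jog '{"offset":[[0,0,-0.08],[0,0,-0.08],[0,0,-0.08],[0,0,-0.06],[0,0,0]],"angular":[[0,0,0],[0,0,0],[0,0,0],[0,0,0],[0,0,0]],"jaw":[0,0,0,0,0]}'; python3 -m jog '{"offset":[[0,0,0]],"angular":[[0,0,0]],"jaw":[0]}'
```

```text
time: 15.8
tool_pos: [0.4937, 0.0909, 0.1034]
tool_rot: [0.518, -0.518, 0.481, -0.481]
contact_force: [0.6, -0.4, -0.5]
gripper_width: 0.058
time: 15.9
tool_pos: [0.4936, 0.0909, 0.1037]
tool_rot: [-0.518, 0.518, -0.481, 0.481]
contact_force: [1.2, -0.1, -0.8]
gripper_width: 0.056
```

```bash
python3 -m jog '{"offset":[[0,0,-0.05],[0,0,-0.05],[0,0,0]],"angular":[[0,0,0],[0,0,0],[0,0,0]],"jaw":[0,0,0]}'; python3 -m jog '{"offset":[[0,0,-0.05],[0,0,0]],"angular":[[0,0,0],[0,0,0]],"jaw":[0,0]}';python3 -m jog '{"offset":[[0,0,-0.05],[0,0,0]],"angular":[[0,0,0],[0,0,0]],"jaw":[0,0]}'
```

```text
time: 16.2
tool_pos: [0.4945, 0.091, 0.0993]
tool_rot: [0.519, -0.518, 0.48, -0.482]
contact_force: [2.8, 0.8, 1.9]
gripper_width: 0.059
time: 16.4
tool_pos: [0.4946, 0.0909, 0.0969]
tool_rot: [0.519, -0.518, 0.48, -0.482]
contact_force: [3.7, 0.8, 1.8]
gripper_width: 0.058
time: 16.6
tool_pos: [0.4935, 0.0909, 0.0933]
tool_rot: [-0.518, 0.518, -0.481, 0.481]
contact_force: [4.2, 0.1, 0.5]
gripper_width: 0.058
```

```bash
python3 -m jog '{"offset":[[0,0,-0.06],[0,0,-0.06],[0,0,0]],"angular":[[0,0,0],[0,0,0],[0,0,0]],"jaw":[0,0,0]}'; python3 -m jog '{"offset":[[0,0,-0.06],[0,0,-0.06],[0,0,0]],"angular":[[0,0,0],[0,0,0],[0,0,0]],"jaw":[0,0,0]}'
python3 - <<'E'
from h import *
grab('wrist','w14');grab('side','d14');grab('scene','s14'); s=manip.state(); print(s['time'],s['tool_pos'],s['contact_force'],s['gripper_width'])
o=[]
for fn,(x,y,w,h) in [('d14',(290,210,50,60)),('s14',(355,185,60,60)),('w14',(280,140,80,120))]:
    im=cv2.imread('pics/'+fn+'.png')[y:y+h,x:x+w]; im=cv2.resize(im,None,fx=480/h,fy=480/h,interpolation=3)
    o.append(im)
im=np.hstack(o)
cv2.imwrite('pics/o14.png',cv2.resize(im,None,fx=.66,fy=.66))
E
```

```text
time: 16.9
tool_pos: [0.4931, 0.0909, 0.087]
tool_rot: [-0.518, 0.519, -0.481, 0.481]
contact_force: [3.4, 0.2, -1.8]
gripper_width: 0.058
time: 17.2
tool_pos: [0.4932, 0.0909, 0.0812]
tool_rot: [-0.518, 0.519, -0.481, 0.481]
contact_force: [5.2, 0.0, -1.8]
gripper_width: 0.058
17.35 [0.49313    0.09089352 0.08119392] [ 3.24437915 -0.61206357 -2.15054566] 0.06313205860916962
```

View pics/o14.png

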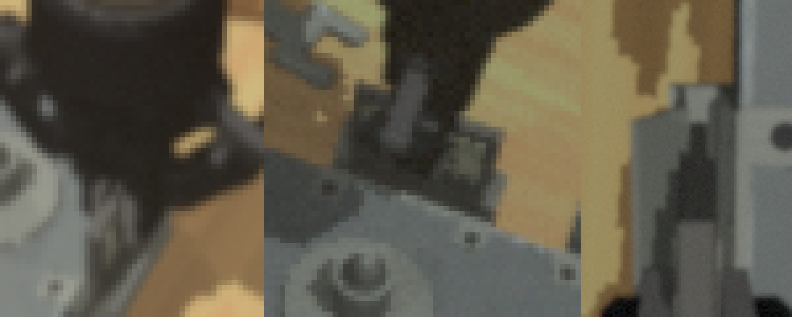

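```bash
python3 -m jog '{"offset":[[0,0,-0.05],[0,0,-0.05],[0,0,0]],"angular":[[0,0,0],[0,0,0],[0,0,0]],"jaw":[0,0,0]}'; python3 -m jog '{"offset":[[0,0,-0.03],[0,0,0]],"angular":[[0,0,0],[0,0,0]],"jaw":[0,0]}'
```

```text
time: 17.65
tool_pos: [0.4935, 0.0909, 0.0766]
tool_rot: [-0.518, 0.518, -0.481, 0.481]
contact_force: [3.8, 0.6, 0.1]
gripper_width: 0.061
time: 17.85
tool_pos: [0.4939, 0.091, 0.0759]
tool_rot: [0.518, -0.518, 0.481, -0.481]
contact_force: [2.4, 0.6, 4.1]
gripper_width: 0.06
```

```bash
python3 -m jog '{"offset":[[0,0,-0.03],[0,0,0]],"angular":[[0,0,0],[0,0,0]],"jaw":[0,0]}'; python3 -m jog '{"offset":[[0,0,-0.03],[0,0,0],[0,0,0]],"angular":[[0,0,0],[0,0,0],[0,0,0]],"jaw":[0,0,0]}'
```

```text
time: 18.05
tool_pos: [0.4942, 0.091, 0.0758]
tool_rot: [0.518, -0.518, 0.481, -0.481]
contact_force: [-1.9, 0.0, 11.4]
gripper_width: 0.057
time: 18.35
tool_pos: [0.4945, 0.091, 0.0757]
tool_rot: [-0.518, 0.518, -0.481, 0.481]
contact_force: [-5.0, -0.3, 19.7]
gripper_width: 0.057
```

```bash
python3 -m jog '{"offset":[[0,0,0],[0,0,0],[0,0,0],[0,0,0],[0,0,0],[0,0,0],[0,0,0],[0,0,0]],"angular":[[0,0,0],[0,0,0],[0,0,0],[0,0,0],[0,0,0],[0,0,0],[0,0,0],[0,0,0]],"jaw":[0,0,0,0,0,0,0,0]}'
python3 - <<'E'
from h import *
grab('wrist','w15');grab('side','d15');grab('scene','s15'); s=manip.state(); print(s['time'],s['tool_pos'],s['contact_force'],s['gripper_width']);print(q2R(s['tool_rot']).round(3),s['joint_pos'].round(3))
o=[]
for fn,(x,y,w,h) in [('d15',(260,205,80,80)),('s15',(345,175,80,80))]:
    im=cv2.imread('pics/'+fn+'.png')[y:y+h,x:x+w]; im=cv2.resize(im,None,fx=5,fy=5,interpolation=3)
    o.append(np.clip(im*1.4,0,255).astype(np.uint8))
cv2.imwrite('pics/o15.png',np.hstack(o))
E
```

```text
time: 19.15
tool_pos: [0.4945, 0.091, 0.0757]
tool_rot: [-0.518, 0.518, -0.481, 0.481]
contact_force: [-4.3, -1.2, 19.3]
gripper_width: 0.062
19.3 [0.49444799 0.09100276 0.07571898] [-4.48543908 -0.46817852 18.80957489] 0.05743102590095521
[[ 0.075  0.     0.997]
 [-0.997 -0.     0.075]
 [ 0.    -1.     0.   ]] [ 0.034 -0.089  2.026 -0.     1.205 -0.041]
```

View pics/o15.png

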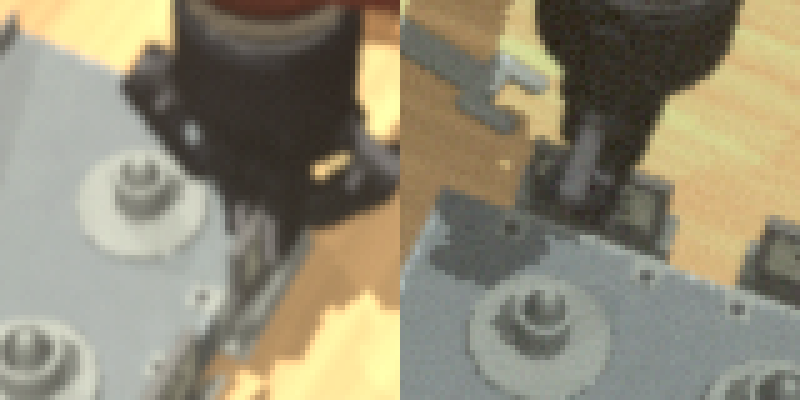

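View pics/w15.png

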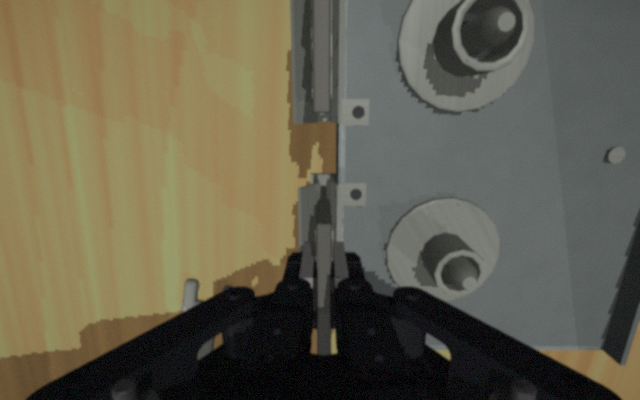

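View pics/s15.png

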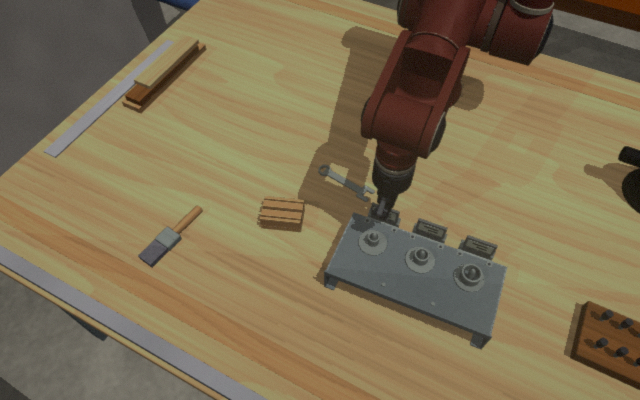

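The holder stands at the same height as its stored neighbours. The lip is visibly wedged forward at about (308,215) in the wrist view, and the bush is flat on its pin at (372,238) in the scene view. The push is steady at 19 N without slipping, and the spanner, brush and stored bushes look untouched. I'm handing it in now.

```bash
python3 - <<'E'
from h import *
manip.job_done(); s=manip.state(); print(s['time'],s['tool_pos'],s['contact_force'])
E
```

```text
the job is handed in; nothing more can be done
the job is handed in; nothing more can be done
```

I put the loose guide bush on the shelf's free pin and pushed the label holder home in the empty clip. I then handed the job in at about 19.3 s, still gripping and pressing; no verdict was reported.

- **Bush:** I lowered it slowly over the pin until the flange met the deck, at tool height 64.3 mm, exactly as predicted, and with about 4 N of contact. I then let go, and both fixed cameras show it flat, collar up, with the pin's tip visible in the bore.
- **Holder:** As the tongue went down, the lip pushed back sideways with 3–5 N. The floor stopped the tool at 75.9 mm, against 76 mm predicted. I pressed on to 19–20 N, and the tool height held steady (75.7 mm), so there was no sign of slipping.
- **Position:** By tool pose and images, the holder is within about 1–2 mm of the clip's centre in both directions. The tool, and so the gripped holder, is upright.
- **Other objects:** The two stored bushes, the spanner and the brush appear unmoved in the last pictures; I judged this by eye only.
- **Disagreements:**
  - The wrist camera read distances about 4–6 mm long compared with the fixed cameras, so I took heights from the fixed cameras and from contact.
  - Going in, the downward force read only about 2 N rather than the 3–8 N stated.
  - Under the final push there is also a sideways force of about 4.5 N, pointing toward the front of the shelf.

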